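Show the bronze-cored medal to the inspection camera

ROBOT

A 6-joint arm with a two-finger parallel gripper is mounted at the origin on the work surface. World frame = base frame: x ahead of the robot, y to its left, z up, the work surface at z = 0. Lengths are in m, angles in rad, forces in N, time in s.
With the tool pointing down it reaches from about 0.275 to 0.725 m from the base axis. Payload 15.9 kg.
Tool frame: the origin (TCP) lies at the very end of the fingers, on their centre line; the grasp point (between the pads) lies 19 mm behind it (env.grasp_offset is the distance from the TCP to the grasp point, in m); z points along the fingers, y is the line along which they close (so a half turn about z gives the same grasp; the last joint's range is limited). The gripper opens to 85 mm and grips with 20 to 120 N. Pads are 22 mm wide; open, the fingers measure 114 mm over their backs; the gripper's body (76 mm by 85 mm) begins 54 mm behind the grasp point. The pads swing forward as they close: fully open they stand 13 mm farther back than shut.
Start: joints at [1.192, 0.213, -0.034, 1.323, 0, 1.571], TCP at [0.185, 0.465, 0.231] pointing down, gripper open.
Joint ranges: [-2.98, 2.98], [-0.74, 1.72], [-1.14, 1.35], [-2.1, 2.04], [-1.57, 1.44], [-3.14, 3.14]. Speed limits (rad/s): [1.89, 1.89, 2.39, 2.57, 3.14, 3.14].

INTERFACE

Orientations are given as a 3x3 rotation matrix whose columns are the frame's x, y, z axes.
In Python, from bench import env gives the robot as it stands.
- The arm moves only by the shell command python3 inch.py 'ROWS' [OPENING]. ROWS is a JSON list of rows, 1 to 8 of them, each an object with the fields x, y, z (the shift in mm), wx, wy, wz (a rotation vector in rad); a field left out counts as zero; each row shifts and turns the commanded pose from where the row before left it, along the tool's axes as they then stand; what a row does not reach is not made up. A row lasts 1/12 s, in which the tool goes at most 0.0417 m and 0.125 rad, less where a joint would pass 70% of its speed; a pose out of reach is approached as far as the arm can. OPENING is the finger opening in m, set as the command begins (- or left out keeps the last). The fingers move at their own pace and stop on an object; the grip force is fixed at half the most. Time passes only in rows, so rows that do not move let the fingers close. It prints the time, the measured TCP pose, the force, the opening and the grip force at its end. Input that does not fit is refused with a message, and nothing moves.
- env.state(): the state, without advancing time (a new reading comes with each control period).
- env.snapshot(name): name is "side" or "top" or "wrist"; returns a dict with "frame" (384x512x3 uint8, red, green, blue), "mtx" (3x3 intrinsics, pixels), "k1" (the pictures are not rectified: a ray, as slopes to the right and down, at radius r is drawn at 1 + k1 r^2 times it, then the intrinsics apply), "world_to_cam" (4x4, takes a point from world to camera coordinates); the wrist camera has in their place "mount" (4x4, takes a point from camera to tool coordinates, whose origin is the TCP and whose axes are the flange's). Camera axes: x right, y down, z forward; pixel columns grow to the right and rows downward; lengths in m; the calibration is good to about 2 mm. A picture is of the moment at which its call begins: read the wrist's pose just before it. There is no depth.
- env.hand_in(): hands the job in; it is judged then, once.
The state is a dict: "clock": time; "joints": joint angles; "qd": joint speeds; "tau": joint torques, N m; "ee_pos": TCP position; "tool_rot": TCP orientation; "ft_force": force on the tool from outside, world axes, zero at the start; "wrist_torque": the same for the moment, N m; "width": finger opening in m; "grasp_force": force on a finger pad.
Only numpy, scipy, OpenCV 4.12 (cv2) and the standard library are available. Lean on these libraries where they do the work, as an engineer would, in place of code of your own. Each camera call takes 0.05 s, during which the arm holds its last target. There are 200 camera calls.

TASK

Three white plaster medals look alike, but one has a bronze core and is about twice as heavy or more: lift them one at a time out of their stands to feel for it, putting each lighter one back upright into its own stand. Hold the heavy one in the air in front of the inspection camera, relief towards the lens, right way up and square to the camera's tilted view, with the middle of its disc on the lens axis 12 cm from the front of the lens. Finish while still holding it there steadily in the gripper, with nothing else touching it; do not let any medal down on the table, and do not push the camera or disturb anything else.

Things in the scene. Friction and masses are not known exactly. Their poses are not given: they have to be found in the camera images.
- cast_p: White plaster medal on edge in its stand: disc 100 mm across, 18 mm thick, on a foot 60 mm wide; 110 mm tall. Origin: centre of foot's underside. z up (disc centre 60 mm, top 110 mm), x square to the disc: relief (sprig on tan field) on the +x face, -x face plain. The three look the same; two weigh 0.13-0.22 kg, one (bronze core) 0.38-0.54 kg. Pinch at the top.
- cast_q: White plaster medal on edge in its stand: disc 100 mm across, 18 mm thick, on a foot 60 mm wide; 110 mm tall. Origin: centre of foot's underside. z up (disc centre 60 mm, top 110 mm), x square to the disc: relief (sprig on tan field) on the +x face, -x face plain. The three look the same; two weigh 0.13-0.22 kg, one (bronze core) 0.38-0.54 kg. Pinch at the top.
- cast_r: White plaster medal on edge in its stand: disc 100 mm across, 18 mm thick, on a foot 60 mm wide; 110 mm tall. Origin: centre of foot's underside. z up (disc centre 60 mm, top 110 mm), x square to the disc: relief (sprig on tan field) on the +x face, -x face plain. The three look the same; two weigh 0.13-0.22 kg, one (bronze core) 0.38-0.54 kg. Pinch at the top.
- cast_p_center (a point): Middle of cast_p's disc (60 mm above its foot's underside, mid thickness).
- cast_q_center (a point): Middle of cast_q's disc (60 mm above its foot's underside, mid thickness).
- cast_r_center (a point): Middle of cast_r's disc (60 mm above its foot's underside, mid thickness).
- stand_p: Wooden stand, fixed, 70 mm (x) by 90 mm (y) by 25 mm tall; origin at the centre of its underside, on the table. Slot from above, 22 mm (x) by 66 mm (y), 15 mm deep, its floor 10 mm above the table: the foot of cast_p stands in it, relief towards the stand's +x.
- stand_q: Wooden stand, fixed, 70 mm (x) by 90 mm (y) by 25 mm tall; origin at the centre of its underside, on the table. Slot from above, 22 mm (x) by 66 mm (y), 15 mm deep, its floor 10 mm above the table: the foot of cast_q stands in it, relief towards the stand's +x.
- stand_r: Wooden stand, fixed, 70 mm (x) by 90 mm (y) by 25 mm tall; origin at the centre of its underside, on the table. Slot from above, 22 mm (x) by 66 mm (y), 15 mm deep, its floor 10 mm above the table: the foot of cast_r stands in it, relief towards the stand's +x.
- camera_stand: Fixed camera stand: dark steel foot 150 by 140 by 14 mm and an upright post, 335 mm tall, 70 mm behind the origin (+x). Origin on the table; the camera faces this frame's -x and its head is 300 mm above the origin.
- camera: Camera head, fixed: black box 70 by 75 by 55 mm, origin in its middle. The lens, 48 mm across, looks along the head's -x, tilted 20 degrees down; its front is 75 mm from the origin. z is the head's up. A medal held right has its axes parallel to these, x to x and z to z: it leans back 20 degrees, top away from the lens, relief facing up to it.
- focus (a point): The point on the lens axis 120 mm in front of the lens (195 mm along -x from the head's origin), where the middle of the disc must be; about 233 mm above the table. Nothing is there to be seen.
- mug: White mug, 80 mm wide, 95 mm tall; origin under its centre. Bystander: leave alone.
- brush: Yellow brush, 170 mm long, lying on the table along its x. Bystander: leave alone.
- jar_green: Green paint jar, 36 mm wide, 45 mm tall; origin under its centre. Bystander: leave alone.
- jar_white: White paint jar, 32 mm wide, 40 mm tall; origin under its centre. Bystander: leave alone.
- ink_pad: Black and grey ink pad, 50 by 75 by 22 mm; origin under its centre. Bystander: leave alone.
- blank: Small plain plaster disc lying flat, 64 mm across, 12 mm thick; origin under its centre. Bystander: leave alone.

How it is judged:
By the outcome, as a careful person would: the job done as asked, in the order asked, and still so for the second after the job is handed in, while the arm keeps its last pose, push and grip.
It also fails if it takes over 64 s, if anything falls off the work surface, if the arm or the gripper's body presses on something with over 40 N, if the wrist force passes 120 N, or if a joint passes its speed limit or range.

## Working session

There is one attempt and no reset: what is moved stays moved. The work goes in short steps, Python scripts to look and compute and a shell command to move; the robot and the scene stay as the last step left them, time stands still between calls to the robot, and variables do not carry over. Pictures are saved under pics/ and viewed, at most 10 in all, crops included, and the job is handed in when it is done.

```bash
ls; mkdir -p pics; python3 - <<'E'
from bench import env
import cv2,numpy as np
s=env.state();print({k:np.round(v,3).tolist() for k,v in s.items()})
for n in("side","top","wrist"):
    d=env.snapshot(n);cv2.imwrite(f"pics/{n}0.png",d["frame"][:,:,::-1]);np.savez(f"{n}0.npz",**d)
    print({k:np.round(v,4).tolist() for k,v in d.items() if k!="frame"})
E
```

```text
bench.py
inch.py
pics
{'clock': 0.0, 'joints': [1.192, 0.213, -0.035, 1.324, -0.0, 1.571], 'qd': [-0.0, 0.001, 0.002, 0.001, -0.001, -0.001], 'tau': [0.001, -68.617, 48.712, 0.018, 0.0, -0.0], 'ee_pos': [0.185, 0.464, 0.231], 'tool_rot': [[-0.929, 0.37, -0.0], [0.37, 0.929, -0.001], [-0.0, -0.001, -1.0]], 'ft_force': [0.525, 0.021, 0.052], 'wrist_torque': [-0.006, -0.045, 0.019], 'grasp_force': 0.0, 'width': 0.085}
{'mtx': [[444.6161, 0.0, 255.3438], [0.0, 444.6161, 189.3956], [0.0, 0.0, 1.0]], 'k1': 0.0553, 'world_to_cam': [[-0.9888, -0.149, -0.0037, 0.5936], [-0.104, 0.7072, -0.6994, 0.2228], [0.1069, -0.6912, -0.7148, 1.4907], [0.0, 0.0, 0.0, 1.0]]}
{'mtx': [[407.6998, 0.0, 252.6219], [0.0, 407.6998, 185.1429], [0.0, 0.0, 1.0]], 'k1': 0.0206, 'world_to_cam': [[0.0267, -0.9993, 0.0269, -0.0508], [-0.9875, -0.0306, -0.1544, 0.6015], [0.1552, -0.0224, -0.9876, 1.354], [0.0, 0.0, 0.0, 1.0]]}
{'mtx': [[318.6773, 0.0, 257.0522], [0.0, 318.6773, 191.1022], [0.0, 0.0, 1.0]], 'k1': -0.0535, 'mount': [[0.0004, -0.945, -0.327, 0.0841], [1.0, 0.0002, 0.0005, -0.0017], [-0.0004, -0.327, 0.945, -0.1429], [0.0, 0.0, 0.0, 1.0]]}
```
View pics/side0.png

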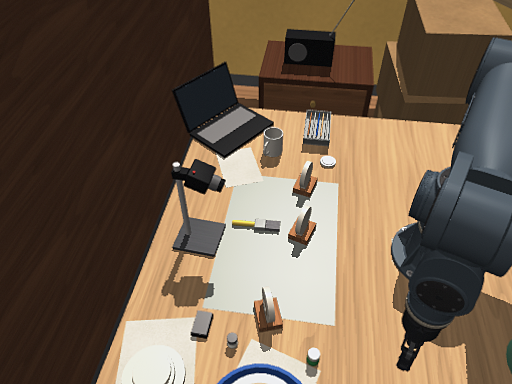

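View pics/top0.png

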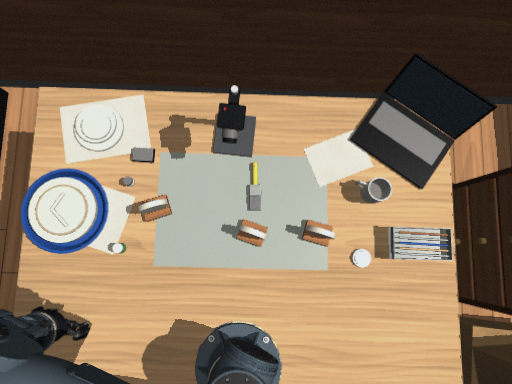

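The side and top views show three medals: top at about (155,208), (252,232) and (318,232), side at (267,312), (303,230) and (306,180). The camera stand is at top (235,125). I'll zoom in next.

```bash
cat > h.py <<'E'
import numpy as np,cv2
def rays(d,uv,T=None):
    """pixel(s) -> origin, unit dirs in world"""
    K,k=d["mtx"],float(d["k1"]); uv=np.atleast_2d(np.float64(uv))
    n=cv2.undistortPoints(uv[:,None],K,np.array([k,0,0,0.]))[:,0]
    c2w=np.linalg.inv(d["world_to_cam"]) if T is None else T
    v=np.c_[n,np.ones(len(n))]@c2w[:3,:3].T
    return c2w[:3,3],v/np.linalg.norm(v,axis=1)[:,None]
def plane(d,uv,z,T=None):
    o,v=rays(d,uv,T); return o+v*((z-o[2])/v[:,2])[:,None]
def tri(o1,v1,o2,v2):
    A=np.c_[v1,-v2]; t=np.linalg.lstsq(A,o2-o1,rcond=None)[0]
    p,q=o1+t[0]*v1,o2+t[1]*v2; return (p+q)/2,np.linalg.norm(p-q)
def proj(d,P,T=None):
    w=d["world_to_cam"] if T is None else np.linalg.inv(T)
    return cv2.projectPoints(np.atleast_2d(np.float64(P)),cv2.Rodrigues(w[:3,:3])[0],w[:3,3],d["mtx"],np.array([float(d["k1"]),0,0,0]))[0][:,0]
E
python3 - <<'E'
import numpy as np,cv2
t=np.load("top0.npz")["frame"];s=np.load("side0.npz")["frame"]
def c(f,x,y,r):return cv2.resize(f[y-r:y+r,x-r:x+r],(260,260),interpolation=cv2.INTER_CUBIC)
a=np.hstack([c(t,155,208,26),c(t,252,232,26),c(t,318,232,26)])
b=np.hstack([c(s,267,310,32),c(s,303,225,32),c(s,306,178,32)])
cv2.imwrite("pics/crop1.png",np.vstack([a,b])[:,:,::-1])
E
```

View pics/crop1.png

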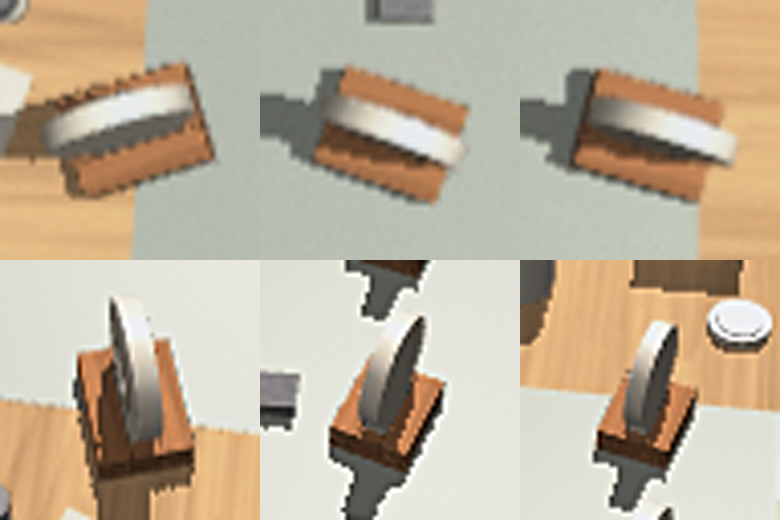

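Each stand is a clean orange-brown quad with the medal's pale rim across it. Next I'll get the stand poses from the top view, and triangulate the medal tops and camera head across top and side.

```bash
python3 - <<'E'
import numpy as np,cv2
from h import *
t=dict(np.load("top0.npz"));s=dict(np.load("side0.npz"))
def blobs(d,rects):
    hsv=cv2.cvtColor(d["frame"],cv2.COLOR_RGB2HSV)
    for n,(x,y,r) in rects.items():
        sub=hsv[y-r:y+r,x-r:x+r].astype(int)
        H,S,V=sub[...,0],sub[...,1],sub[...,2]
        wood=((H<13)&(S>120)&(V>110))
        yield n,wood,(x-r,y-r)
for n,m,o in blobs(t,{"A":(155,208,26),"B":(252,232,26),"C":(318,232,26)}):
    p=np.argwhere(m)[:,::-1]+o
    hull=cv2.convexHull(p.astype(np.float32))
    W=plane(t,hull[:,0],.025)
    r=cv2.minAreaRect(W[:,:2].astype(np.float32)); b=cv2.boxPoints(r)
    e=[b[1]-b[0],b[2]-b[1]]; L=[np.linalg.norm(x) for x in e]; l=e[int(np.argmax(L))]
    print(n,len(p),np.round(r[0],4),np.round(r[1],4),"y-axis dir deg",round(np.degrees(np.arctan2(l[1],l[0]))%180,1))
# medal tops by hand from crops: top crop px (5x), side crop px (260/64)
top={"A":(129+118/5,182+101/5),"B":(226+(392-260)/5,206+112/5),"C":(292+(660-520)/5,206+112/5)}
k=64/260
side={"A":(235+124*k,278+(297-260)*k),"B":(271+(414-260)*k,193+(316-260)*k),"C":(274+(664-520)*k,146+(322-260)*k)}
for n in top:
    o1,v1=rays(t,top[n]);o2,v2=rays(s,side[n]);P,g=tri(o1,v1[0],o2,v2[0]);print(n,"crest",P.round(4),"gap",round(g,4))
def c(f,x,y,r,S):return cv2.resize(f[y-r:y+r,x-r:x+r],(S,S),interpolation=cv2.INTER_CUBIC)
cv2.imwrite("pics/crop2.png",np.hstack([c(t["frame"],235,120,40,400),c(s["frame"],200,210,60,400)])[:,:,::-1])
E
```

```text
A 117 [0.5197 0.2968] [0.0689 0.087 ] y-axis dir deg 109.1
B 116 [ 0.4415 -0.0346] [0.0836 0.0656] y-axis dir deg 72.1
C 119 [ 0.4476 -0.2599] [0.0863 0.0661] y-axis dir deg 74.9
A crest [0.5262 0.2846 0.1345] gap 0.0036
B crest [ 0.4386 -0.0334  0.1413] gap 0.0229
C crest [ 0.4478 -0.2458  0.1503] gap 0.0156
```

View pics/crop2.png

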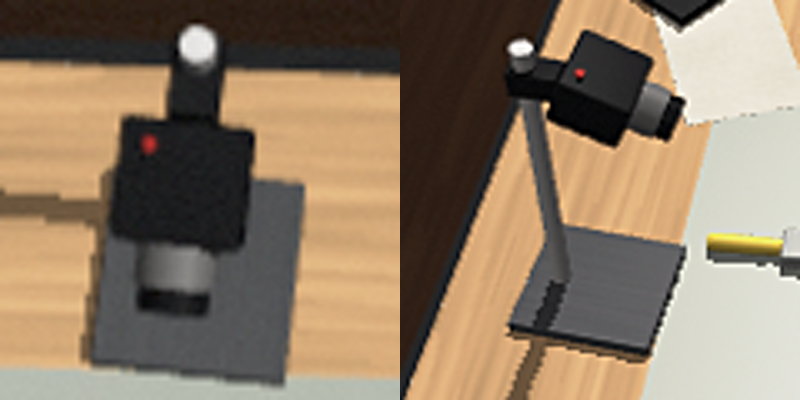

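Both views show the head with its red LED at top ≈(225,109) and side ≈(194,172). The post cap is at top ≈(234,89). Stand sizes come out at about 66–69 × 84–87 mm, close to the given 70×90. I'll go to A and measure with the wrist camera.

The manual's scale: shifts go in mm. Converting my numbers, 0.03 m is 30, -0.0267 m is -26.7.

```bash
python3 inch.py '[{"wz": 0.123},{"wz": 0.123},{"wz": 0.123},{"wz": 0.123},{"wz": 0.123},{"wz": 0.123},{"wz": 0.123}]' 0.06
python3 inch.py '[{"x": -26.7,"y": 23.2},{"x": -26.7,"y": 23.2},{"x": -26.7,"y": 23.2},{"x": -26.7,"y": 23.2},{"x": -26.7,"y": 23.2}]'
python3 inch.py '[{"x": -26.7,"y": 23.2},{"x": -26.7,"y": 23.2},{"x": -26.7,"y": 23.2},{"x": -26.7,"y": 23.2},{"x": -26.7,"y": 23.2},{}]'
cat >> h.py <<'E'
def wrist(name):
    from bench import env
    s=env.state(); T=np.eye(4); T[:3,:3]=s["tool_rot"]; T[:3,3]=s["ee_pos"]
    d=env.snapshot("wrist"); d["T"]=T@d["mount"]; d["tool"]=T
    np.savez(name+".npz",**d); cv2.imwrite(f"pics/{name}.png",d["frame"][:,:,::-1]); return d
E
python3 -c "
from h import *
wrist('wA1')"
python3 inch.py '[{"y": 30},{"y": 30},{}]'
python3 -c "
from h import *
a=wrist('wA2')['frame'];b=np.load('wA1.npz')['frame'];cv2.imwrite('pics/wA12.png',cv2.resize(np.hstack([b,a]),(800,300))[:,:,::-1])"
```

```text
clock: 0.73
ee_pos: [0.1848, 0.4644, 0.2311]
tool_rot: [[-0.319, 0.948, -0.0], [0.948, 0.319, -0.0], [-0.0, -0.0, -1.0]]
ft_force: [0.6, 0.3, -0.5]
width: 0.0604
grasp_force: 0.0
clock: 1.15
ee_pos: [0.3391, 0.3748, 0.2312]
tool_rot: [[-0.325, 0.946, -0.0], [0.946, 0.325, -0.0], [-0.0, -0.0, -1.0]]
ft_force: [0.2, 0.6, -0.5]
width: 0.0601
grasp_force: 0.0
clock: 1.65
ee_pos: [0.4951, 0.2842, 0.2303]
tool_rot: [[-0.321, 0.947, 0.0], [0.947, 0.321, -0.001], [-0.001, -0.0, -1.0]]
ft_force: [0.8, 0.2, 0.9]
width: 0.06
grasp_force: 0.0
clock: 1.95
ee_pos: [0.5503, 0.3081, 0.2293]
tool_rot: [[-0.325, 0.946, -0.001], [0.946, 0.325, -0.001], [-0.0, -0.001, -1.0]]
ft_force: [0.8, 0.4, 0.3]
width: 0.0601
grasp_force: 0.0
```

View pics/wA12.png

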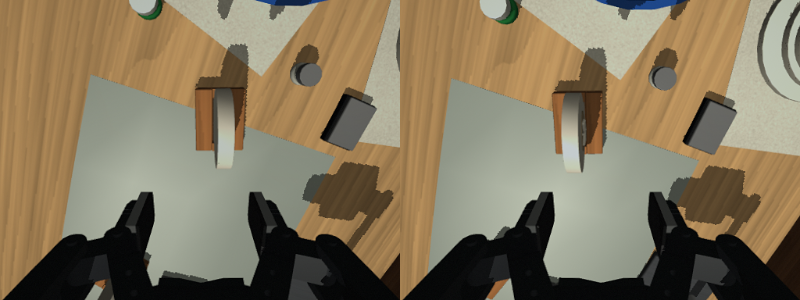

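The pair shows A's stand at ≈(281,153) and (740→434,160) full-scale pixels. The medal's rim runs along image-vertical, and relief detail shows on its right (tool +y, world +x) face. Next I need pixel statistics to choose masks.

```bash
python3 - <<'E'
import numpy as np
f=np.load("wA1.npz")["frame"]
for r in (112,125,150,170,190,200,208,212,216,220):
    print(r," ".join("%d:%d,%d,%d"%(c,*f[r,c]) for c in range(244,324,4)))
E
```

```text
112 244:182,143,90 248:164,129,82 252:56,39,23 256:32,19,9 260:31,19,8 264:36,21,9 268:42,24,12 272:30,19,10 276:30,17,10 280:34,22,14 284:33,21,13 288:30,20,12 292:47,30,18 296:38,23,11 300:39,25,12 304:33,20,9 308:29,18,7 312:64,48,29 316:160,125,79 320:183,143,90
125 244:161,127,81 248:167,131,84 252:134,88,49 256:141,92,52 260:146,94,53 264:147,95,53 268:138,89,49 272:85,54,29 276:72,70,62 280:89,87,76 284:88,85,74 288:86,83,73 292:86,83,73 296:84,82,73 300:71,45,25 304:73,47,26 308:69,44,23 312:138,89,50 316:161,127,80 320:173,135,85
150 244:145,151,136 248:147,154,139 252:142,93,51 256:133,86,48 260:150,98,55 264:149,97,53 268:142,93,51 272:56,38,24 276:72,70,62 280:163,158,139 284:159,154,136 288:157,151,133 292:155,149,132 296:153,148,130 300:96,84,69 304:73,46,25 308:143,93,52 312:103,69,40 316:178,140,90 320:186,145,93
170 244:150,157,142 248:150,157,142 252:142,91,50 256:133,86,49 260:142,92,52 264:152,99,55 268:145,95,53 272:65,45,29 276:72,71,61 280:191,197,174 284:187,190,168 288:186,189,167 292:186,188,166 296:187,187,166 300:154,142,123 304:150,98,54 308:142,93,51 312
[... 1256 characters left out ...]
,140 312:148,155,139 316:146,153,137 320:145,151,136
216 244:160,165,150 248:159,165,150 252:159,165,149 256:158,164,149 260:157,163,148 264:157,164,148 268:156,162,147 272:156,162,146 276:151,156,141 280:159,159,142 284:157,159,142 288:157,158,141 292:158,159,143 296:151,158,143 300:151,157,142 304:150,156,141 308:149,155,140 312:147,153,139 316:146,152,138 320:144,151,136
220 244:160,166,150 248:159,165,150 252:159,165,149 256:158,164,149 260:157,164,148 264:158,164,148 268:156,162,147 272:157,163,148 276:155,161,146 280:154,161,146 284:154,161,145 288:154,160,145 292:153,160,145 296:152,159,143 300:150,157,142 304:149,155,141 308:147,153,138 312:147,153,139 316:145,151,137 320:145,151,136
```

```bash
cat >> h.py <<'E'
def seg(d,roi):
    """quad of stand top (4 px, bottom-left,bottom-right,...) and rim tip px of medal within roi x0,y0,x1,y1"""
    x0,y0,x1,y1=roi; f=d["frame"][y0:y1,x0:x1].astype(float); R,B=f[...,0],f[...,2]
    def big(m):
        m=cv2.morphologyEx(m.astype(np.uint8),cv2.MORPH_OPEN,np.ones((3,3)))
        n,l,st,_=cv2.connectedComponentsWithStats(m); return (l==1+np.argmax(st[1:,4])).astype(np.uint8)
    w=cv2.morphologyEx(((B/(R+1)<.43)&(R>60)).astype(np.uint8),cv2.MORPH_OPEN,np.ones((3,3)))
    h=cv2.convexHull(np.argwhere(w)[:,::-1].astype(np.float32))
    q=cv2.approxPolyN(h,4,ensure_convex=True).reshape(-1,2).astype(float) if hasattr(cv2,"approxPolyN") else cv2.boxPoints(cv2.minAreaRect(h))
    c=q.mean(0); q=q[np.argsort(np.arctan2(*(q-c).T[::-1]))]   # TL,TR,BR,BL
    m=big((R>170)&(B/(R+1)>.75)); p=np.argwhere(m); yb=p[:,0].max()
    s=p[(p[:,0]>yb-14)&(p[:,0]<yb-3)]; e=p[p[:,0]<p[:,0].min()+8]
    wd=[np.ptp(p[p[:,0]==r][:,1])+1 for r in range(yb-12,yb-3)]
    return q+[x0,y0],np.array([s[:,1].mean()+x0,yb+.5+y0]),np.median(wd),np.array([e[:,1].mean()+x0,e[:,0].mean()+y0])
def measure(n1,n2,roi1,roi2):
    d1,d2=dict(np.load(n1+".npz")),dict(np.load(n2+".npz")); a,b=seg(d1,roi1),seg(d2,roi2)
    print("px",a[0].round(1).tolist(),a[1],a[2],b[0].round(1).tolist(),b[1],b[2])
    def t(u,v):
        o1,v1=rays(d1,u,d1["T"]);o2,v2=rays(d2,v,d2["T"]);return tri(o1,v1[0],o2,v2[0])
    for u,v in zip(a[0],b[0]):
        P,g=t(u,v);print("corner",P.round(4),"gap",round(g,4))
    for d,q in((d1,a[0]),(d2,b[0])):
        W=plane(d,q,.025,d["T"])[:,:2]; print("stand c",W.mean(0).round(4),"sides",np.linalg.norm(np.roll(W,-1,0)-W,axis=1).round(4),"edge yaw",[round(np.degrees(np.arctan2(*(W[i]-W[j])[::-1])),1) for i,j in((0,3),(1,2))])
    P,g=t(a[1],b[1]); print("rim tip",P.round(4),"gap",round(g,4))
    o1,v1=rays(d1,a[1],d1["T"]); return P,o1,v1[0]
E
python3 -c "
from h import *
measure('wA1','wA2',(235,100,330,235),(180,100,275,240))"
```

```text
px [[249.5, 114.0], [315.0, 114.0], [309.9, 191.0], [251.0, 191.0]] [288.08064516 215.5       ] 19.0 [[194.1, 119.0], [258.0, 119.0], [258.0, 195.0], [199.7, 195.0]] [212.35464231 239.5       ] 65.0
corner [0.4708 0.3282 0.0249] gap 0.0002
corner [0.5354 0.3512 0.0335] gap 0.0001
corner [0.564  0.2683 0.0255] gap 0.0006
corner [0.5    0.2453 0.0225] gap 0.0003
stand c [0.518  0.2983] sides [0.0701 0.0874 0.0681 0.0872] edge yaw [np.float64(109.5), np.float64(108.1)]
stand c [0.5177 0.2983] sides [0.0686 0.0866 0.0676 0.0868] edge yaw [np.float64(109.7), np.float64(109.0)]
rim tip [0.5234 0.2758 0.1593] gap 0.0135
```

```bash
sed -i 's/def seg(d,roi):/def seg(d,roi,th=180):/; s/(R>170)/(R>th)/' h.py; python3 -c "
from h import *
P,o,v=measure('wA1','wA2',(235,100,330,235),(180,100,275,240))
y=np.array([np.cos(np.radians(109.1)),np.sin(np.radians(109.1)),0]);x=np.array([y[1],-y[0],0])
v2=v-x*(v@x);v2/=np.linalg.norm(v2);n=np.cross(x,v2);n*=np.sign(n@y)
print('disc centre',(P+.05*n).round(4),'depth',np.linalg.norm(P-o))
d=dict(np.load('wA2.npz'));f=d['frame']
for r in (150,190,214,218,222): print(r,' '.join('%d:%d'%(c,f[r,c,0]) for c in range(196,260,3)))"
```

```text
px [[249.5, 114.0], [315.0, 114.0], [309.9, 191.0], [251.0, 191.0]] [287.98901099 214.5       ] 19.0 [[194.1, 119.0], [258.0, 119.0], [258.0, 195.0], [199.7, 195.0]] [219.65128205 220.5       ] 20.0
corner [0.4708 0.3282 0.0249] gap 0.0002
corner [0.5354 0.3512 0.0335] gap 0.0001
corner [0.564  0.2683 0.0255] gap 0.0006
corner [0.5    0.2453 0.0225] gap 0.0003
stand c [0.518  0.2983] sides [0.0701 0.0874 0.0681 0.0872] edge yaw [np.float64(109.5), np.float64(108.1)]
stand c [0.5177 0.2983] sides [0.0686 0.0866 0.0676 0.0868] edge yaw [np.float64(109.7), np.float64(109.0)]
rim tip [0.5289 0.2662 0.1164] gap 0.0004
disc centre [0.5139 0.3095 0.0966] depth 0.2810483693581105
150 196:121 199:141 202:139 205:160 208:153 211:151 214:150 217:149 220:147 223:146 226:147 229:68 232:62 235:58 238:56 241:65 244:67 247:76 250:77 253:69 256:152 259:90
190 196:164 199:126 202:147 205:147 208:199 211:196 214:196 217:195 220:196 223:196 226:196 229:60 232:68 235:52 238:126 241:152 244:143 247:148 250:166 253:160 256:156 259:131
214 196:172 199:173 202:174 205:174 208:174 211:190 214:195 217:196 220:196 223:196 226:196 229:201 232:65 235:147 238:170 241:170 244:168 247:168 250:167 253:167 256:166 259:166
218 196:174 199:174 202:176 205:175 208:175 211:176 214:195 217:195 220:196 223:196 226:196 229:197 232:60 235:174 238:171 241:170 244:170 247:169 250:169 253:168 256:167 259:166
222 196:176 199:176 202:176 205:177 208:178 211:178 214:176 217:176 220:174 223:174 226:174 229:173 232:174 235:172 238:170 241:171 244:171 247:170 250:170 253:168 256:167 259:165
```

```bash
cat >> h.py <<'E'
def disc(d,uv,yaw,zc=.07,T=None):
    """disc centre from the rim-tip pixel, centre height assumed zc; yaw (deg) of medal y axis"""
    T=d["T"] if T is None else T
    o,v=rays(d,uv,T); v=v[0]; y=np.array([np.cos(np.radians(yaw)),np.sin(np.radians(yaw)),0]);x=np.array([y[1],-y[0],0])
    v2=v-x*(v@x);v2/=np.linalg.norm(v2);n=np.cross(x,v2);n*=np.sign(n@y); z=zc-.05*n[2]
    return o+v*(z-o[2])/v[2]+.05*n
def goto(p,R=None):
    from bench import env; from scipy.spatial.transform import Rotation as Ro
    s=env.state(); R0=np.array(s["tool_rot"]); print("tool-axes shift",(R0.T@(np.array(p)-s["ee_pos"])).round(4),"TCP",np.round(s["ee_pos"],4))
    if R is not None: print("rotvec",Ro.from_matrix(R0.T@R).as_rotvec().round(4))
E
python3 -c "
from h import *
for n,uv in(('wA1',(288.5,215)),('wA2',(222.5,221))):
  d=dict(np.load(n+'.npz'));
  for z in(.07,.08): print(n,z,disc(d,uv,109.1,z).round(4))
c=disc(np.load('wA1.npz'),(288.5,215),109.1)
a=np.radians(19.1);y=[np.cos(a),np.sin(a),0];z=[0,0,-1];R=np.c_[np.cross(y,z),y,z]
goto([.518,.2983,.085],R);goto([c[0],c[1],.085],R)"
```

```text
wA1 0.07 [0.5208 0.2994 0.07  ]
wA1 0.08 [0.5184 0.3032 0.08  ]
wA2 0.07 [0.5175 0.2973 0.07  ]
wA2 0.08 [0.5171 0.302  0.08  ]
tool-axes shift [ 0.001  -0.0318  0.1447] TCP [0.5486 0.3078 0.2297]
rotvec [-0.0017  0.0002 -0.0023]
tool-axes shift [ 0.0012 -0.0288  0.1447] TCP [0.5486 0.3078 0.2297]
rotvec [-0.0017  0.0002 -0.0023]
```

Stand centre and disc centre agree at (0.518, 0.298), within 3 mm in both views. I'll descend, pinch and lift A.

To row units: 0.03 m is 30, 0.001 m is 1.

```bash
python3 inch.py '[{"x": 1,"y": -15},{"y": -15.5},{"z": 30},{"z": 30},{"z": 30},{"z": 30},{"z": 24},{}]'
python3 -c "
from h import *
from bench import env
print(env.state()['ft_force'],env.state()['ee_pos'])
wrist('gA')"
```

```text
clock: 2.67
ee_pos: [0.515, 0.2968, 0.083]
tool_rot: [[-0.326, 0.945, -0.006], [0.945, 0.326, -0.003], [-0.001, -0.007, -1.0]]
ft_force: [0.1, -0.6, -0.6]
width: 0.0603
grasp_force: 0.0
[ 0.09240631 -0.55450102 -0.59868839] [0.51503359 0.29679651 0.08302552]
```

View pics/gA.png

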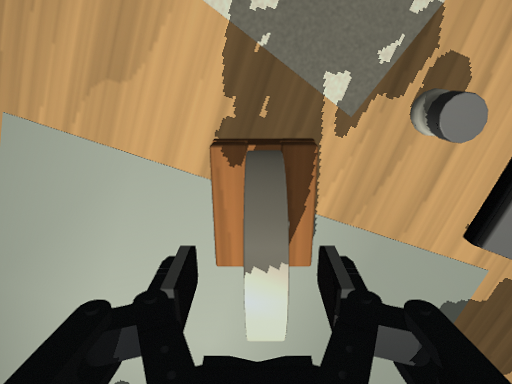

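The rim is at columns 245–289, between fingers at 195 and 318, so it sits about 3 mm toward tool +y. I'll shift, close and lift.

```bash
python3 inch.py '[{"y": 3},{},{},{},{},{}]' 0.0
python3 inch.py '[{},{},{},{"z": -10},{"z": -10},{"z": -15},{},{}]'
python3 inch.py '[{},{},{}]'
python3 -c "
from bench import env
s=env.state();print(s['ft_force'],s['wrist_torque'],s['joints'])"
```

```text
clock: 3.22
ee_pos: [0.5218, 0.2994, 0.089]
tool_rot: [[-0.325, 0.946, 0.001], [0.946, 0.325, 0.001], [0.001, 0.002, -1.0]]
ft_force: [-4.7, -1.1, 11.7]
width: 0.0176
grasp_force: 59.1
clock: 3.88
ee_pos: [0.5223, 0.2994, 0.1235]
tool_rot: [[-0.325, 0.946, 0.002], [0.946, 0.325, 0.001], [0.0, 0.002, -1.0]]
ft_force: [0.4, -0.4, -1.7]
width: 0.0173
grasp_force: 59.0
clock: 4.13
ee_pos: [0.5212, 0.2988, 0.1216]
tool_rot: [[-0.325, 0.946, -0.001], [0.946, 0.325, -0.001], [-0.0, -0.001, -1.0]]
ft_force: [-0.6, 0.1, -1.0]
width: 0.0173
grasp_force: 59.0
[-0.59453854  0.11878031 -1.00642553] [ 0.03037748 -0.03975927 -0.06254909] [5.20515128e-01 4.60238623e-01 3.43615432e-02 1.14596875e+00
 1.14295065e-06 1.76030739e+00]
```

```bash
for i in 1 2 3; do python3 inch.py '[{},{}]' | grep -E "ft_|ee_"; done; python3 -c "
from h import *
from bench import env
a=env.snapshot('side');np.savez('sA.npz',**a)
print(env.state()['ft_force'])
f=a['frame'];d=wrist('lA');p=proj(a,[.521,.299,.07])[0].astype(int);print(p)
c=cv2.resize(f[p[1]-45:p[1]+45,p[0]-45:p[0]+45],(384,384),interpolation=cv2.INTER_CUBIC)
cv2.imwrite('pics/lA2.png',cv2.resize(np.hstack([c,d['frame']]),None,fx=.85,fy=.85)[:,:,::-1])"
```

```text
ee_pos: [0.5213, 0.2989, 0.122]
ft_force: [-0.2, 0.9, -1.7]
ee_pos: [0.5215, 0.2989, 0.1222]
ft_force: [0.7, 0.1, -2.0]
ee_pos: [0.5215, 0.2989, 0.1223]
ft_force: [-0.6, -0.6, -1.6]
[-0.06364273  0.02350476 -1.51575027]
[266 303]
```

View pics/lA2.png

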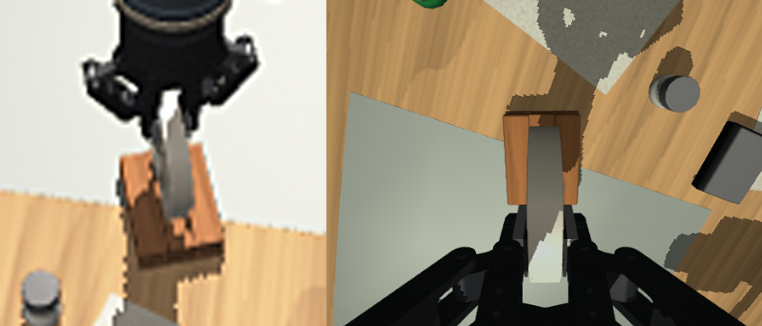

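Medal A is clear of its slot, and the mean force of −1.7 N means about 0.17 kg, so it's light. I'll lower it back.

```bash
python3 inch.py '[{"z": 12},{"z": 10},{"z": 8},{"z": 4},{},{},{}]'
```

```text
clock: 5.32
ee_pos: [0.5215, 0.2989, 0.0889]
tool_rot: [[-0.325, 0.946, 0.0], [0.946, 0.325, 0.0], [0.0, 0.0, -1.0]]
ft_force: [-3.7, -3.1, 11.0]
width: 0.017
grasp_force: 61.4
```

To row units: -0.03 m is -30, -0.035 m is -35.

```bash
python3 inch.py '[{},{},{},{},{"z": -10},{"z": -30},{"z": -35},{"z": -35}]' 0.06
python3 inch.py '[{"z": -34,"wz": 0.108},{"wz": 0.108},{"wz": 0.108},{"wz": 0.108},{"wz": 0.108},{"wz": 0.108}]'
python3 -c "
from h import *
from bench import env
np.savez('s2.npz',**env.snapshot('side'));np.savez('t2.npz',**env.snapshot('top'))"
python3 inch.py '[{"x": -34},{"x": -38},{"x": -38},{"x": -38},{"x": -38},{"x": -38},{"x": -38},{"x": -38}]'
python3 inch.py '[{"x": -34,"y": -4},{},{},{}]'
python3 -c "
from h import *
wrist('wB1')"
python3 inch.py '[{"y": 30},{"y": 30},{},{}]'
python3 -c "
from h import *
a=wrist('wB2')['frame'];b=np.load('wB1.npz')['frame']
s=np.load('s2.npz')['frame']
g=np.hstack([cv2.resize(b,(400,300)),cv2.resize(a,(400,300))])
c=cv2.resize(s[270:345,220:320],(400,300),interpolation=cv2.INTER_CUBIC);t=np.load('t2.npz')['frame'];e=cv2.resize(t[165:240,110:210],(400,300),interpolation=cv2.INTER_CUBIC)
cv2.imwrite('pics/wB12.png',np.vstack([g,np.hstack([c,e])])[:,:,::-1])"
```

```text
clock: 5.98
ee_pos: [0.5209, 0.2986, 0.2001]
tool_rot: [[-0.325, 0.946, -0.001], [0.946, 0.325, -0.0], [-0.0, -0.001, -1.0]]
ft_force: [0.3, 0.4, 0.8]
width: 0.0597
grasp_force: 0.0
clock: 6.48
ee_pos: [0.5215, 0.2989, 0.2331]
tool_rot: [[0.317, 0.948, 0.0], [0.948, -0.317, 0.0], [0.0, 0.0, -1.0]]
ft_force: [-0.1, -0.2, -0.2]
width: 0.0598
grasp_force: 0.0
clock: 7.25
ee_pos: [0.427, 0.0125, 0.2329]
tool_rot: [[0.307, 0.952, 0.001], [0.952, -0.307, 0.0], [0.0, 0.001, -1.0]]
ft_force: [0.6, -0.4, -0.0]
width: 0.0598
grasp_force: 0.0
clock: 7.58
ee_pos: [0.4139, -0.017, 0.2327]
tool_rot: [[0.31, 0.951, 0.001], [0.951, -0.31, 0.0], [0.0, 0.001, -1.0]]
ft_force: [0.7, 1.5, 0.3]
width: 0.06
grasp_force: 0.0
clock: 7.97
ee_pos: [0.4716, -0.035, 0.2316]
tool_rot: [[0.309, 0.951, -0.001], [0.951, -0.309, 0.0], [-0.0, -0.001, -1.0]]
ft_force: [-0.1, 0.6, -0.6]
width: 0.0601
grasp_force: 0.0
```

View pics/wB12.png

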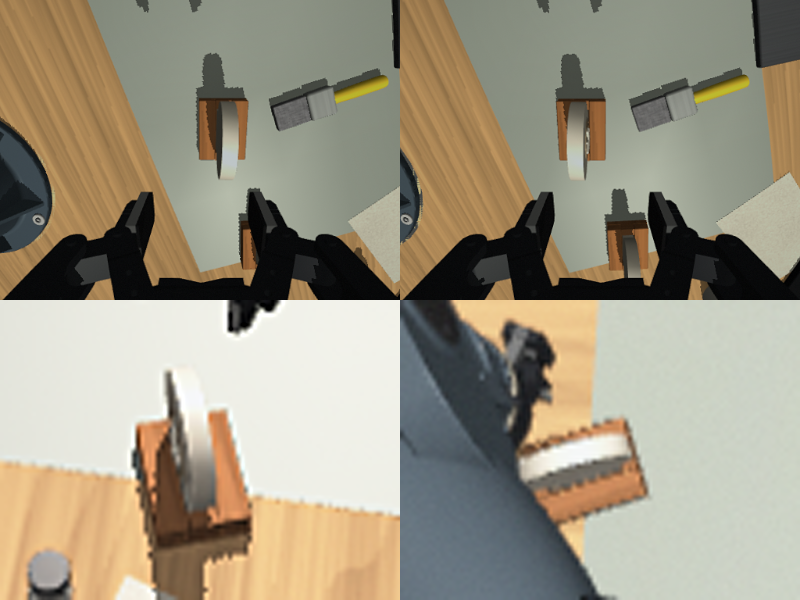

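A is back upright in its stand. B's relief faces tool +y (world +x), with its stand at ≈(285,165) and (233,165).

```bash
python3 -c "
from h import *
measure('wB1','wB2',(242,112,325,238),(190,112,275,238))
for n,r in(('wB1',range(200,236,4)),('wB2',range(200,236,4))):
  f=np.load(n+'.npz')['frame']; c0=268 if n=='wB1' else 205
  for k in r: print(n,k,' '.join('%d:%d'%(c,f[k,c,0]) for c in range(c0,c0+46,2)))"
```

```text
px [[255.0, 129.0], [317.2, 129.0], [312.6, 203.0], [255.0, 203.0]] [292.04972376 228.5       ] 18.0 [[199.8, 129.0], [262.0, 129.0], [262.0, 204.0], [203.8, 204.0]] [224.95081967 229.5       ] 18.0
corner [0.4226 0.0159 0.0263] gap 0.0008
corner [ 0.487  -0.0049  0.0275] gap 0.0007
corner [ 0.4602 -0.0889  0.0233] gap 0.0001
corner [ 0.3956 -0.0667  0.0263] gap 0.0003
stand c [ 0.4413 -0.0364] sides [0.0681 0.0868 0.068  0.0866] edge yaw [np.float64(71.8), np.float64(71.8)]
stand c [ 0.4412 -0.0361] sides [0.0679 0.0876 0.0685 0.0878] edge yaw [np.float64(71.8), np.float64(72.3)]
rim tip [ 0.4309 -0.0672  0.1161] gap 0.0002
wB1 200 268:160 270:156 272:156 274:121 276:134 278:41 280:46 282:42 284:148 286:190 288:189 290:189 292:189 294:189 296:190 298:190 300:189 302:190 304:163 306:163 308:157 310:155 312:150
wB1 204 268:140 270:138 272:137 274:160 276:133 278:41 280:45 282:39 284:162 286:190 288:189 290:189 292:190 294:189 296:190 298:189 300:189 302:190 304:174 306:159 308:157 310:156 312:155
wB1 208 268:164 270:164 272:165 274:166 276:157 278:41 280:45 282:38 284:180 286:190 288:
[... 2258 characters left out ...]
19:191 221:191 223:191 225:191 227:192 229:192 231:191 233:193 235:130 237:77 239:148 241:162 243:163 245:163 247:163 249:164
wB2 224 205:150 207:151 209:152 211:153 213:153 215:157 217:193 219:191 221:192 223:191 225:191 227:191 229:191 231:192 233:193 235:154 237:79 239:168 241:163 243:164 245:164 247:164 249:165
wB2 228 205:150 207:152 209:152 211:153 213:154 215:155 217:170 219:186 221:187 223:188 225:189 227:189 229:189 231:191 233:191 235:172 237:101 239:167 241:165 243:165 245:165 247:165 249:166
wB2 232 205:151 207:151 209:153 211:154 213:155 215:155 217:157 219:156 221:158 223:158 225:159 227:160 229:161 231:161 233:163 235:164 237:165 239:165 241:165 243:167 245:166 247:166 249:167
```

```bash
python3 -c "
from h import *
for n,uv in(('wB1',(291,229.5)),('wB2',(226,229.5))): print(disc(dict(np.load(n+'.npz')),uv,72.).round(4))
a=np.load('wB1.npz');b=np.load('wB2.npz')
o,v=rays(a,(294,200),a['T']);p,w=rays(b,(224,200),b['T']);print('crest',tri(o,v[0],p,w[0]))
a=np.radians(-18);y=[np.cos(a),np.sin(a),0];z=[0,0,-1];R=np.c_[np.cross(y,z),y,z]
goto([.4412,-.0363,.087],R)"
```

```text
[ 0.4427 -0.0373  0.07  ]
[ 0.4396 -0.0351  0.07  ]
crest (array([ 0.44014492, -0.04002084,  0.1185749 ]), np.float64(0.0010315422151556451))
tool-axes shift [-0.0104 -0.0275  0.1449] TCP [ 0.4708 -0.0349  0.2318]
rotvec [-0.0012  0.0002 -0.0005]
```

To row units: 0.03 m is 30, 0.022 m is 22.

```bash
python3 inch.py '[{"x": -5,"y": -13.5},{"x": -5.5,"y": -13.5},{"z": 30},{"z": 30},{"z": 30},{"z": 30},{"z": 22},{}]'
python3 inch.py '[{},{},{}]'
```

```text
clock: 8.68
ee_pos: [0.4385, -0.0364, 0.087]
tool_rot: [[0.31, 0.951, -0.006], [0.951, -0.31, 0.001], [-0.001, -0.006, -1.0]]
ft_force: [-2.0, -0.7, -0.7]
width: 0.0598
grasp_force: 0.0
clock: 8.93
ee_pos: [0.4427, -0.0373, 0.092]
tool_rot: [[0.311, 0.95, 0.003], [0.95, -0.311, -0.0], [0.001, 0.003, -1.0]]
ft_force: [0.1, -0.1, 0.1]
width: 0.0602
grasp_force: 0.0
```

The manual's scale: shifts go in mm. Converting my numbers, -0.0015 m is -1.5, 0.001 m is 1.

```bash
python3 inch.py '[{"y": -1.5,"z": 1},{},{},{},{},{},{},{}]' 0.0
python3 inch.py '[{},{"z": -10},{"z": -10},{"z": -15},{},{},{},{}]'
for i in 1 2 3; do python3 inch.py '[{},{}]' | grep -E "ft_|ee_"; done
```

```text
clock: 9.6
ee_pos: [0.4406, -0.037, 0.0898]
tool_rot: [[0.312, 0.95, 0.001], [0.95, -0.312, -0.0], [0.0, 0.001, -1.0]]
ft_force: [-1.4, 0.5, 7.1]
width: 0.0172
grasp_force: 59.4
clock: 10.27
ee_pos: [0.4398, -0.0369, 0.1235]
tool_rot: [[0.312, 0.95, -0.001], [0.95, -0.312, 0.0], [-0.0, -0.001, -1.0]]
ft_force: [-0.3, -0.2, -1.4]
width: 0.0171
grasp_force: 59.0
ee_pos: [0.4399, -0.0369, 0.1238]
ft_force: [-0.2, 0.4, -1.6]
ee_pos: [0.4401, -0.037, 0.1241]
ft_force: [-0.1, -0.5, -2.1]
ee_pos: [0.4402, -0.037, 0.1243]
ft_force: [-1.4, -0.8, -2.4]
```

B reads about −1.9 N (≈0.19 kg), so it's light too. I'll return it and go to C.

To row units: 0.01 m is 10, 0.012 m is 12.

```bash
python3 inch.py '[{"z": 12},{"z": 10},{"z": 8},{"z": 3.5},{},{},{}]'
```

```text
clock: 11.35
ee_pos: [0.4404, -0.037, 0.091]
tool_rot: [[0.312, 0.95, 0.0], [0.95, -0.312, 0.0], [0.0, 0.0, -1.0]]
ft_force: [0.1, 0.0, -0.7]
width: 0.017
grasp_force: 58.9
```

To row units: 0.0015 m is 1.5.

```bash
python3 inch.py '[{"z": 1.5},{},{}]' | grep -E "ee_|ft_"
python3 inch.py '[{},{},{},{},{"z": -10},{"z": -30},{"z": -35},{"z": -35}]' 0.06
python3 inch.py '[{"z": -32,"wz": -0.052},{"x": -35,"y": 5.5},{"x": -35,"y": 5.5},{"x": -35,"y": 5.5},{"x": -35,"y": 5.5},{"x": -35,"y": 5.5},{"x": -35,"y": 5.5},{}]'
python3 inch.py '[{},{},{},{}]' | grep ee_
python3 -c "
from h import *
from bench import env
wrist('wC1')
np.savez('s3.npz',**env.snapshot('side'));np.savez('t3.npz',**env.snapshot('top'))"
python3 inch.py '[{"y": 30},{"y": 30},{},{},{},{}]'
python3 -c "
from h import *
a=wrist('wC2')['frame'];b=np.load('wC1.npz')['frame']
s=np.load('s3.npz')['frame']
g=np.hstack([cv2.resize(b,(400,300)),cv2.resize(a,(400,300))])
c=cv2.resize(s[150:270,180:340],(400,300),interpolation=cv2.INTER_CUBIC);t=np.load('t3.npz')['frame'];e=cv2.resize(t[180:270,210:330],(400,300),interpolation=cv2.INTER_CUBIC)
cv2.imwrite('pics/wC12.png',np.vstack([g,np.hstack([c,e])])[:,:,::-1])"
```

```text
ee_pos: [0.4409, -0.037, 0.0899]
ft_force: [0.6, -0.7, 4.6]
clock: 12.27
ee_pos: [0.4395, -0.0369, 0.2004]
tool_rot: [[0.312, 0.95, -0.001], [0.95, -0.312, 0.0], [-0.0, -0.001, -1.0]]
ft_force: [2.0, 0.3, -0.1]
width: 0.0598
grasp_force: 0.0
clock: 12.93
ee_pos: [0.4161, -0.253, 0.2309]
tool_rot: [[0.266, 0.964, -0.001], [0.964, -0.266, -0.001], [-0.001, -0.0, -1.0]]
ft_force: [0.6, 0.4, -1.1]
width: 0.0601
grasp_force: 0.0
ee_pos: [0.4173, -0.2474, 0.2314]
clock: 13.92
ee_pos: [0.4745, -0.2637, 0.2315]
tool_rot: [[0.262, 0.965, -0.0], [0.965, -0.262, -0.0], [-0.0, 0.0, -1.0]]
ft_force: [-0.9, 0.3, -0.4]
width: 0.0604
grasp_force: 0.0
```

View pics/wC12.png

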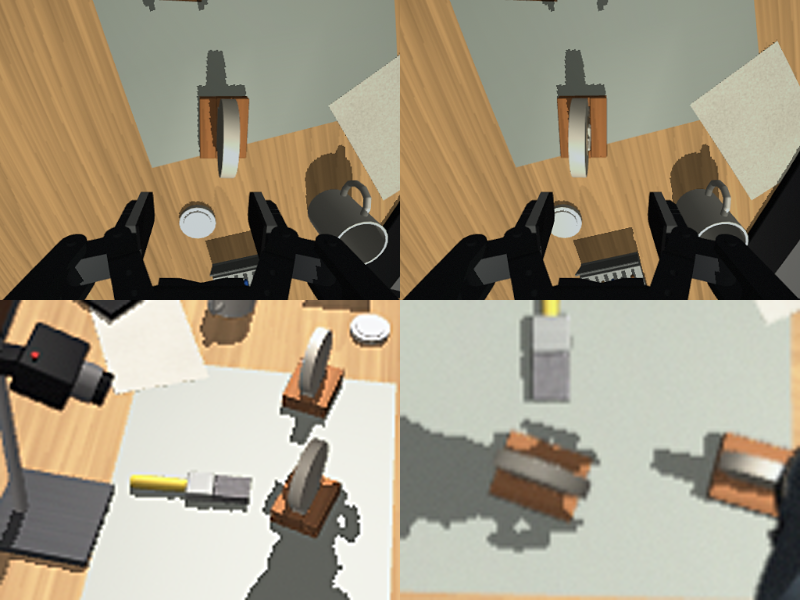

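B is upright in its stand. C's relief also faces tool +y, with its stand at ≈(285,163) and (232,163). Measuring C:

```bash
python3 -c "
from h import *
measure('wC1','wC2',(244,110,325,236),(190,110,275,236))
for n,c0 in(('wC1',272),('wC2',208)):
  f=np.load(n+'.npz')['frame']
  for k in (196,200,216,220,224,228,230,232): print(n,k,' '.join('%d:%d/%d'%(c,f[k,c,0],f[k,c,2]) for c in range(c0,c0+40,2)))"
```

```text
px [[256.0, 126.0], [317.9, 126.0], [314.5, 201.0], [256.0, 202.4]] [293.36507937 227.5       ] 19.0 [[200.7, 125.0], [263.0, 125.0], [264.3, 201.0], [205.9, 201.0]] [227.07978723 226.5       ] 18.0
corner [ 0.4261 -0.211   0.0288] gap 0.0003
corner [ 0.4907 -0.2288  0.0262] gap 0.0
corner [ 0.4696 -0.3149  0.0228] gap 0.0009
corner [ 0.4025 -0.298   0.0221] gap 0.0009
stand c [ 0.4472 -0.2629] sides [0.0673 0.0872 0.0687 0.0889] edge yaw [np.float64(74.9), np.float64(75.8)]
stand c [ 0.4473 -0.2628] sides [0.0677 0.0882 0.0685 0.0883] edge yaw [np.float64(75.6), np.float64(76.2)]
rim tip [ 0.4381 -0.2958  0.1153] gap 0.0001
wC1 196 272:162/59 274:163/60 276:131/47 278:81/45 280:48/41 282:49/42 284:40/33 286:195/196 288:198/208 290:200/208 292:199/208 294:198/208 296:199/208 298:199/208 300:199/207 302:199/206 304:199/205 306:183/134 308:168/62 310:163/60
wC1 200 272:163/60 274:160/58 276:130/46 278:104/49 280:48/42 282:48/41 284:48/40 286:204/208 288:199/208 290:199/208 292:198/207 294:199/209 296:199/208 298:199/208 300:199/209 302:199/208 304:201/213 306:166/91 308:169/63 310:164/
[... 2581 characters left out ...]
6 246:194/97
wC2 228 208:177/88 210:178/90 212:176/89 214:174/87 216:175/89 218:182/91 220:191/96 222:189/92 224:184/90 226:193/95 228:199/98 230:198/97 232:194/94 234:190/93 236:192/94 238:190/95 240:193/97 242:196/99 244:194/98 246:192/96
wC2 230 208:178/89 210:176/88 212:178/90 214:174/87 216:175/88 218:180/90 220:189/95 222:189/94 224:185/93 226:187/94 228:199/100 230:197/100 232:196/98 234:190/95 236:191/96 238:189/95 240:190/96 242:197/99 244:195/98 246:191/95
wC2 232 208:178/89 210:176/88 212:178/90 214:176/88 216:174/87 218:177/89 220:185/92 222:191/97 224:187/94 226:184/93 228:197/100 230:199/100 232:196/98 234:192/97 236:191/96 238:190/95 240:190/96 242:195/98 244:197/99 246:192/97
```

```bash
python3 -c "
from h import *
for n,uv in(('wC1',(292.5,227.5)),('wC2',(228,226.5))): print(disc(dict(np.load(n+'.npz')),uv,75.5).round(4))
a=np.load('wC1.npz');b=np.load('wC2.npz')
o,v=rays(a,(295.5,198),a['T']);p,w=rays(b,(226,198),b['T']);print('crest',tri(o,v[0],p,w[0]))
a=np.radians(-14.5);y=[np.cos(a),np.sin(a),0];z=[0,0,-1];R=np.c_[np.cross(y,z),y,z]
goto([.447,-.2628,.09],R)"
```

```text
[ 0.4485 -0.2637  0.07  ]
[ 0.4449 -0.2625  0.07  ]
crest (array([ 0.44596348, -0.26782944,  0.11891312]), np.float64(0.0008401247628824207))
tool-axes shift [-0.0063 -0.0267  0.1416] TCP [ 0.4744 -0.2638  0.2317]
rotvec [ 0.0003  0.0001 -0.012 ]
```

```bash
python3 inch.py '[{"x": -3,"y": -13.5},{"x": -3.3,"y": -13.5,"wz": -0.012},{"z": 30},{"z": 30},{"z": 30},{"z": 30},{"z": 22},{}]' | grep ee_
python3 inch.py '[{},{},{},{}]'
```

```text
ee_pos: [0.4446, -0.2616, 0.0858]
clock: 14.97
ee_pos: [0.4481, -0.2635, 0.0908]
tool_rot: [[0.25, 0.968, 0.002], [0.968, -0.25, -0.001], [-0.001, 0.002, -1.0]]
ft_force: [0.2, -0.0, 1.1]
width: 0.0599
grasp_force: 0.0
```

```bash
python3 inch.py '[{"y": -1,"z": 1},{},{},{},{},{},{},{}]' 0.0
python3 inch.py '[{},{"z": -10},{"z": -10},{"z": -15},{},{},{},{}]'
for i in 1 2 3; do python3 inch.py '[{},{}]' | grep -E "ft_|ee_"; done
```

```text
clock: 15.63
ee_pos: [0.4465, -0.2629, 0.0886]
tool_rot: [[0.25, 0.968, 0.0], [0.968, -0.25, -0.0], [-0.0, 0.001, -1.0]]
ft_force: [-0.5, 0.9, 5.7]
width: 0.0174
grasp_force: 59.1
clock: 16.3
ee_pos: [0.4459, -0.2625, 0.1226]
tool_rot: [[0.25, 0.968, -0.001], [0.968, -0.25, 0.001], [0.0, -0.001, -1.0]]
ft_force: [0.6, 0.0, -4.1]
width: 0.0174
grasp_force: 59.1
ee_pos: [0.446, -0.2626, 0.1228]
ft_force: [0.0, -0.6, -4.0]
ee_pos: [0.4462, -0.2627, 0.1231]
ft_force: [0.0, 0.1, -3.3]
ee_pos: [0.4463, -0.2627, 0.1233]
ft_force: [0.9, 0.3, -3.3]
```

C reads about −3.7 N (≈0.38 kg), twice the other two, so it is the bronze one. Now a first estimate of the inspection camera from the static views.

```bash
python3 - <<'E'
from h import *
t=dict(np.load("top0.npz"));s=dict(np.load("side0.npz"))
T=lambda x,y:(195+x/5-.1*0,80+y/5); S=lambda x,y:(140+(x-400)*.3,150+y*.3)
print("foot right/bottom edge z.014", *plane(t,[T(303,185),T(285,383),T(92,362)],.014).round(4).tolist())
for n,a,b in(("LED",T(149,143),S(580,73)),("cap",T(197,47),S(520,45)),("lens end",T(173,300),S(675,118)),("lens/box joint",T(176,247),S(645,108))):
    o,v=rays(t,a);p,w=rays(s,b);P,g=tri(o,v[0],p,w[0]);print(n,P.round(4),"gap",round(g,4))
Fr=plane(t,[T(303,185),T(285,383),T(92,362)],.014)
for i,j in((0,1),(2,1)): d=Fr[i]-Fr[j];print("edge",np.linalg.norm(d).round(4),"deg",np.degrees(np.arctan2(d[1],d[0])).round(1))
f=t["frame"]; hsv=cv2.cvtColor(f,cv2.COLOR_RGB2HSV)
for r in range(98,146,5): print(r," ".join(str(int(f[r,c].max())) for c in range(208,262,2)))
E
```

```text
foot right/bottom edge z.014 [0.8574, -0.0383, 0.014] [0.7106, -0.0293, 0.014] [0.7214, 0.1083, 0.014]
LED [0.7715 0.0567 0.3343] gap 0.0011
cap [0.8302 0.0318 0.3361] gap 0.0028
lens end [0.6952 0.0424 0.2763] gap 0.0049
lens/box joint [0.7235 0.0414 0.2845] gap 0.0072
edge 0.147 deg -3.5
edge 0.138 deg 85.5
98 210 210 212 211 211 211 211 213 211 213 111 34 34 35 32 30 209 215 217 217 218 216 217 218 218 218 220
103 215 214 213 211 214 212 93 87 121 162 68 14 14 14 12 60 207 205 206 205 208 204 205 205 206 207 203
108 213 211 211 212 212 170 33 26 173 75 31 34 31 34 32 32 28 31 26 203 215 211 214 212 212 214 214
113 216 214 216 215 184 55 31 28 30 27 28 31 28 27 29 32 31 29 28 209 214 213 212 212 210 215 217
118 212 214 211 214 108 23 30 25 30 28 31 30 30 28 32 32 27 33 25 83 85 87 86 84 221 228 228
123 112 112 112 111 71 29 30 31 28 27 29 29 28 31 33 31 27 33 57 84 86 84 84 78 198 207 206
128 217 218 218 127 81 78 67 40 41 46 54 29 27 23 27 28 28 24 82 86 85 85 83 88 205 204 205
133 222 223 222 115 87 86 86 53 71 93 108 124 136 124 110 84 86 85 84 84 86 88 83 151 226 225 225
138 219 218 191 85 89 86 85 49 15 15 36 59 85 77 66 84 85 85 87 88 89 90 86 218 225 225 226
143 207 207 123 78 89 87 86 88 88 80 72 65 66 58 73 87 90 88 90 88 87 86 86 218 221 220 221
```

The geometry is consistent. Cap z is 0.336 (335 mm given), the foot is 147×138 mm, and yaw is about −4.2°. Predicted lens front (0.690, 0.042, 0.274) against measured (0.695, 0.042, 0.276). That puts the focus at about (0.578, 0.050, 0.233). I'll raise, then work out the turn.

```bash
python3 inch.py '[{"z": -30},{"z": -35},{"z": -35},{"z": -35},{"z": -35},{},{},{}]'
cat >> h.py <<'E'
def head(yaw=-4.2,cap=(.8302,.0318)):
    p=np.radians(yaw); t=np.radians(20); u=np.array([np.cos(p),np.sin(p),0])
    O=np.r_[np.array(cap)-.07*u[:2],.3]; x=np.cos(t)*u+[0,0,np.sin(t)]; z=-np.sin(t)*u+[0,0,np.cos(t)]
    return O,np.c_[x,np.cross(z,x),z]
def target(back=0,dc=(0,0,.0186),**k):
    O,H=head(**k); x,z=H[:,0],H[:,2]; R=np.c_[np.cross(x,-z),x,-z]
    return O-(.195+back)*x-R@np.array(dc),R
E
python3 -c "
from h import *
O,H=head();print(O,O-.195*H[:,0]); p,R=target(.08); print(p); goto(p,R)
from bench import env;print(env.state()['joints'].round(2))
c=np.array(env.state()['tool_rot']);print('after-rotation shift',(R.T@(p-env.state()['ee_pos'])).round(4))"
```

```text
clock: 17.47
ee_pos: [0.4462, -0.2627, 0.2924]
tool_rot: [[0.25, 0.968, -0.001], [0.968, -0.25, 0.0], [0.0, -0.001, -1.0]]
ft_force: [-0.9, -0.3, -4.2]
width: 0.0173
grasp_force: 60.0
[0.76038799 0.03692667 0.3       ] [0.57764002 0.05034685 0.23330607]
[0.49632201 0.05631847 0.22342274]
tool-axes shift [ 0.3214 -0.0312  0.0691] TCP [ 0.4462 -0.2627  0.2924]
rotvec [-0.3489  0.0311 -0.1779]
[-0.53  0.25  0.17  1.49 -0.    1.29]
after-rotation shift [0.3218 0.0015 0.0739]
```

```bash
python3 inch.py '[{"wx": -0.0872,"wy": 0.0078,"wz": -0.0445},{"wx": -0.0872,"wy": 0.0078,"wz": -0.0445},{"wx": -0.0872,"wy": 0.0078,"wz": -0.0445},{"wx": -0.0872,"wy": 0.0078,"wz": -0.0445}]' | grep -E "ee_|rot"
python3 inch.py '[{"x": 30,"z": 8},{"x": 36,"z": 8},{"x": 36,"z": 8},{"x": 36,"z": 8},{"x": 36,"z": 8},{"x": 36,"z": 8},{"x": 36,"z": 8},{"x": 36,"z": 8}]'
python3 inch.py '[{"x": 30,"z": 8},{"x": 10,"z": 2},{},{},{},{}]'
python3 -c "
from h import *
p,R=target(.08);goto(p,R)
from bench import env
wrist('f1');np.savez('s4.npz',**env.snapshot('side'));np.savez('t4.npz',**env.snapshot('top'))"
```

```text
ee_pos: [0.4458, -0.2621, 0.2916]
tool_rot: [[0.07, 0.936, 0.344], [0.998, -0.066, -0.025], [-0.0, 0.345, -0.939]]
clock: 18.47
ee_pos: [0.4874, 0.0185, 0.2309]
tool_rot: [[0.073, 0.938, 0.34], [0.997, -0.069, -0.026], [-0.001, 0.341, -0.94]]
ft_force: [2.0, -0.8, -3.2]
width: 0.0168
grasp_force: 60.6
clock: 18.97
ee_pos: [0.4949, 0.0554, 0.2235]
tool_rot: [[0.075, 0.937, 0.341], [0.997, -0.07, -0.026], [-0.001, 0.342, -0.94]]
ft_force: [0.5, -0.2, -3.7]
width: 0.0172
grasp_force: 60.6
tool-axes shift [0.001  0.0013 0.0005] TCP [0.4949 0.0554 0.2235]
rotvec [ 0.0003  0.0009 -0.0011]
```

```bash
python3 inch.py '[{"y": 20},{"y": 25},{"x": 1,"y": 20},{"y": 10},{"y": 6},{},{},{}]'
python3 -c "
from h import *
p,R=target();goto(p,R)
from bench import env
w=wrist('f2');s=env.snapshot('side');t=env.snapshot('top');np.savez('s5.npz',**s);np.savez('t5.npz',**t)
O,H=head();L=O-.075*H[:,0]
print('lens px pred',proj(w,L,w['T']),proj(s,L),proj(t,L))
F=O-.195*H[:,0];ps=proj(s,F)[0].astype(int);pt=proj(t,F)[0].astype(int);print(ps,pt)
c=lambda f,p,r:cv2.resize(f[p[1]-r:p[1]+r,p[0]-r:p[0]+r],(300,300),interpolation=cv2.INTER_CUBIC)
cr=cv2.resize(w['frame'],(400,300))
big=np.hstack([c(s['frame'],ps,40),c(t['frame'],pt,40)])
cv2.imwrite('pics/fin.png',np.vstack([np.pad(cv2.resize(big,(700,350)),((0,0),(0,40),(0,0))),cv2.resize(w['frame'][140:384,200:512],(740,240))[:, :740]])[:,:,::-1])"
```

```text
clock: 19.78
ee_pos: [0.5703, 0.0518, 0.2511]
tool_rot: [[0.073, 0.937, 0.341], [0.997, -0.069, -0.025], [-0.0, 0.342, -0.94]]
ft_force: [-0.3, -0.0, -3.3]
width: 0.0174
grasp_force: 60.7
tool-axes shift [-0.0009  0.0009  0.0007] TCP [0.5703 0.0518 0.2511]
rotvec [0.     0.0003 0.0001]
lens px pred [[465.03492888 235.72389791]] [[223.43291916 185.71840611]] [[229.62905281 142.72887632]]
[259 200] [225 182]
```

View pics/fin.png

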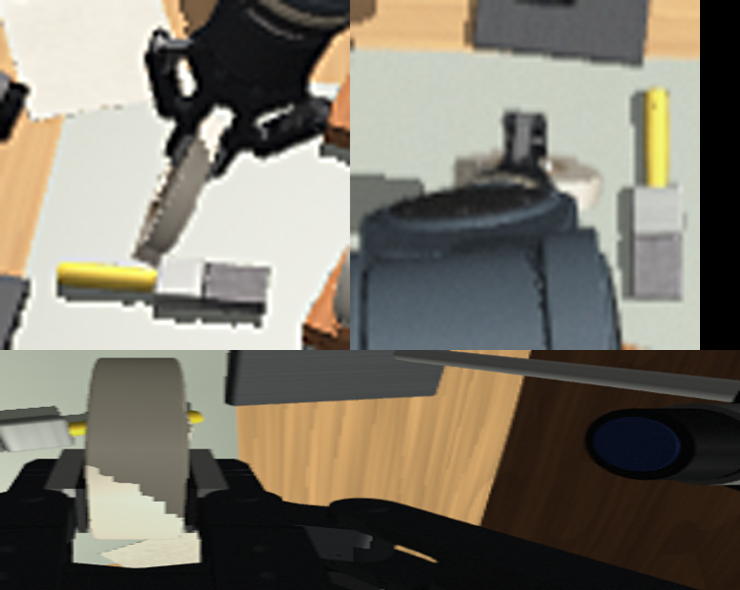

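The medal leans back with its relief (tan) facing the lens, held clear of everything else. In the wrist view the lens rim centre is at ≈(470,234.5) against a predicted (465,236), so the lens is about 2–3 mm farther away. The rim's near edge is at row ≈148. Next I'll check the disc's place in the grip.

```bash
python3 - <<'E'
from h import *
w=dict(np.load("f2.npz"));s=dict(np.load("s5.npz"));T=w["tool"];R,p=T[:3,:3],T[:3,3]
a=np.linspace(0,2*np.pi,721)
def circ(dx,dz,y):return p+np.c_[dx+.05*np.cos(a),np.full(721,y),dz+.05*np.sin(a)]@R.T
for dx in(-.003,0,.003):
  for dz in(.0166,.0206): print("dx",dx,"dz",dz,"wrist top row",proj(w,circ(dx,dz,0),w["T"])[:,1].min().round(1),"side xmin/ymax",*[ (q[:,0].min().round(1),q[:,1].max().round(1)) for q in[np.vstack([proj(s,circ(dx,dz,y)) for y in(-.009,.009)])]], "foot bottom corners",proj(s,p+np.array([[dx+u,v,dz+.06] for u in(-.03,.03) for v in(-.009,.009)])@R.T).round(1).tolist())
f=w["frame"]
for c in(245,258,270): print(c,[int(f[r,c,0]) for r in range(138,160)])
f=s["frame"]; 
for r in range(205,224,1): print(r," ".join("%3d"%f[r,c].max() for c in range(240,276)))
# lens: wrist ray x side ray
o,v=rays(w,(469.8,234.5),w["T"]);q,u=rays(s,(222.9,185.7));print("lens",tri(o,v[0],q,u[0]),"pred",head()[0]-.075*head()[1][:,0])
g=w["frame"][190:290,420:512].astype(int);
for r in(225,235,245): print(r," ".join("%d"%w["frame"][r,c].max() for c in range(430,512,2)))
E
```

```text
dx -0.003 dz 0.0166 wrist top row 152.7 side xmin/ymax (np.float64(251.4), np.float64(216.5)) foot bottom corners [[258.9, 205.5], [253.7, 203.3], [254.7, 219.5], [249.3, 217.3]]
dx -0.003 dz 0.0206 wrist top row 151.2 side xmin/ymax (np.float64(251.0), np.float64(217.2)) foot bottom corners [[258.5, 206.2], [253.3, 204.0], [254.3, 220.2], [248.9, 218.0]]
dx 0 dz 0.0166 wrist top row 147.2 side xmin/ymax (np.float64(251.2), np.float64(217.2)) foot bottom corners [[258.7, 206.2], [253.5, 204.0], [254.5, 220.2], [249.1, 218.0]]
dx 0 dz 0.0206 wrist top row 145.8 side xmin/ymax (np.float64(250.8), np.float64(217.9)) foot bottom corners [[258.3, 206.9], [253.1, 204.7], [254.1, 220.9], [248.7, 218.7]]
dx 0.003 dz 0.0166 wrist top row 141.7 side xmin/ymax (np.float64(251.0), np.float64(217.9)) foot bottom corners [[258.5, 206.8], [253.3, 204.7], [254.3, 221.0], [248.9, 218.7]]
dx 0.003 dz 0.0206 wrist top row 140.4 side xmin/ymax (np.float64(250.6), np.float64(218.7)) foot bottom corners [[258.1, 207.6], [252.9, 205.4], [253.8, 221.7], [248.5, 219.5]]
245 [169, 170, 169, 169, 170, 170, 171
[... 2878 characters left out ...]
 223 231 237 166 108 149 146 139 140 147 146 140 146 149
223 170 178 184 192 201 207 216 221 228 233 237 243 249 249 208 215 221 222 223 223 224 223 224 234 243 147 170 146 149 145 144 149 152 145 148 148
lens (array([0.69131779, 0.0436124 , 0.27606749]), np.float64(0.0004274340175824491)) pred [0.69010031 0.04208828 0.27434849]
225 45 47 43 44 46 42 42 42 34 7 12 29 29 28 30 30 28 29 29 28 28 29 29 31 30 29 30 38 5 4 4 15 11 10 16 15 14 14 14 15 14
235 46 45 43 46 41 43 39 40 27 5 23 29 29 29 29 28 30 28 28 29 29 27 28 29 29 29 29 28 43 2 6 8 24 24 23 22 22 24 24 24 23
245 47 42 45 42 42 40 41 39 37 15 7 20 30 30 30 28 29 30 30 29 30 29 28 28 29 29 28 34 18 4 4 10 22 19 21 19 20 21 19 20 20
```

Everything agrees: the disc is centred in the grip within about 1 mm, and the foot corners and lens front are within 2 mm. I'll nudge 2 mm along the axis, settle and hand in.

To row units: 0.002 m is 2.

```bash
python3 inch.py '[{"y": 2},{},{},{},{},{},{},{}]'
python3 inch.py '[{},{},{},{},{},{}]' | grep -E "ee_|ft_|grasp"
python3 -c "
from h import *
from bench import env
p,R=target();goto(p,R);print(abs(env.state()['qd']).max());print(env.hand_in())"
```

```text
clock: 20.6
ee_pos: [0.573, 0.0518, 0.2521]
tool_rot: [[0.073, 0.937, 0.342], [0.997, -0.069, -0.025], [-0.0, 0.343, -0.939]]
ft_force: [-0.1, -0.9, -4.2]
width: 0.0171
grasp_force: 60.7
ee_pos: [0.573, 0.0518, 0.2521]
ft_force: [0.3, -0.3, -3.5]
grasp_force: 60.7
tool-axes shift [-0.0011 -0.002   0.0007] TCP [0.573  0.0518 0.2521]
rotvec [0.0006 0.0002 0.0002]
0.0015785041552681628
the job is handed in; nothing more can be done
None
```

The job is handed in (no verdict was returned): the heavy medal, the one at about (0.447, −0.263) in world x, y (≈0.38 kg, against 0.17 and 0.19), is held steady in front of the lens, by my measurements within about 2–3 mm of the focus, and the two lighter medals are back upright in their own stands.

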